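# Dock the glucose meter and send its readings

## Task

Send the readings of the hand-held glucose meter: with the fingertips push it over the worktop, screen end first, into line with its docking station and gently on between the guide rails until it is fully home against the connector; then press the green send key on top of the station down to its stop and let it go. Only push the meter: do not grip or lift it, and do not press the key before the meter is home. Leave the other things on the worktop where they are.

Things in the scene. Friction and masses are not known exactly. Their poses are not given: they have to be found in the camera images.
- glucose_meter: Hand-held meter lying flat, loose, white with grey screen and blue key, 93 x 52 x 19 mm, about 60 g, friction about 0.6. Origin: centre of its underside; ends about 46 mm from it. +x runs along it to the screen end (goes into the dock first); the strip slot is at the -x end; z up. Seen from above the sides bulge: 52 mm wide at the middle, 46 mm near the ends, corners rounded.
- meter_screen_end (a point): Middle of the meter's screen end, 46.5 mm along +x from its origin, 8 mm above its underside; fully home it is at x = 0 of the dock.
- dock: White docking station, fixed. Origin: on the worktop, middle of the back wall of the pocket that takes the meter; +x points into the housing, -x out of the open mouth (towards the robot), z up. Housing from x = 0 to 64 mm, 112 mm wide, 39 mm high. The pocket has no step: the meter slides in level on the worktop. Fully home, the meter's origin is at x = -46.5 mm, y = 0 here, its x along this x.
- dock_mouth (a point): Midway between the tips of the two guide rails, 82 mm in front of the pocket's back wall, 10 mm up; axes as the dock's. The rails are 18 mm high, 55 mm apart inside from the back wall to 62 mm before it, then flare to about 78 mm apart (98 mm outside) at the tips. A docked meter's rear end stands about 11 mm outside this point.
- dock_cheeks (a point): Midway between the two sprung blue round-nosed cheeks in the rails, 40 mm in front of the back wall, 9 mm up. They stand 48 mm apart, give way outwards and then hold the meter with about 2.6 N a side, so the last 40 mm of the push take about 2 to 6 N and the meter stays where it is left. The back wall itself is hard.
- connector (a joint): Travel of the black sprung connector block (26 mm wide, 8 mm high, centre 10 mm above the worktop) in the pocket's back wall, in m: 0 = it stands 7 mm out of the wall, nothing docked; 0.007 = pressed flush by a meter fully home. Takes 0.4 to 1.1 N. The meter's contacts are made beyond 0.004.
- send_key (a joint): Travel of the round green spring key, 22 mm across, on top of the dock's housing, in m: 0 = up, 0.005 = fully down (about 4 N), counted as pressed beyond 0.0038. It springs back by itself.
- send_key_top (a point): Centre of the top face of the send key when it is up; press straight down.
- strip_vial: Test-strip vial with a blue cap, 42 mm across and 104 mm high, standing loose behind the work. Origin: centre of its underside. A bystander.
- specimen_cup_a: Specimen cup with a red lid, 62 mm across and 72 mm high, standing loose on the right. Origin: centre of its underside. A bystander.
- specimen_cup_b: Specimen cup with a yellow lid, 62 mm across and 72 mm high, standing loose on the right. Origin: centre of its underside. A bystander.
- lab_timer: Flat timer, 58 x 66 x 17 mm, loose at the front left corner. Origin: centre of its underside. A bystander.
- thermometer: White stick thermometer, 19 x 123 x 11 mm, loose at the left edge. Origin: centre of its underside. A bystander.

How it is judged:
By the outcome, as a careful person would: the job done as asked, in the order asked, and still so for the second after the job is handed in, with the robot touching nothing.
It also fails if it takes over 67 s, if anything falls off the work surface, if the arm or the gripper's body presses on something with over 40 N, if the wrist force passes 120 N, or if a joint passes its speed limit or range.

## Robot

A 6-joint arm with a two-finger parallel gripper is mounted at the origin on a cart in front of the work surface, level with it; the furniture and walls round the work are solid. World frame = base frame: x ahead of the robot, y to its left, z up, the work surface at z = 0. Lengths are in m, angles in rad, forces in N, time in s.
With the tool pointing down it reaches from about 0.35 to 0.85 m from the base axis. Payload 8.1 kg.
Tool frame: the origin (TCP) lies midway between the tips of the shut fingers; the grasp point (between the pads) lies 19 mm behind it (robot.grip_point_offset is the distance from the TCP to the grasp point, in m); z points along the fingers, x is the direction in which the jaws open and shut, and the axes are right-handed (so a half turn about z gives the same grasp; the last joint's range is limited). The gripper opens to 85 mm and grips with 20 to 120 N. Pads are 22 mm wide; open, the fingers measure 114 mm over their backs; the gripper's body (76 mm by 85 mm) begins 54 mm behind the grasp point. The pads swing forward as they close: fully open they stand 13 mm farther back than shut.
Start: joints at [1.073, 0.13, 1.488, -0, 1.523, -0.085], TCP at [0.241, 0.55, 0.231] pointing down, gripper open.
Joint ranges: [-2.96, 2.96], [-0.89, 2.26], [0.02, 2.5], [-1.34, 4.48], [0, 2.73], [-2.66, 2.66]. Speed limits (rad/s): [2.39, 2.39, 2.79, 3.14, 3.14, 3.14].

## Interface

Orientations are given as a unit quaternion [w, x, y, z].
In Python, from bench import robot gives the robot as it stands.
- The arm moves only by the shell command python3 -m jog 'ROWS' [FORCE]. ROWS is JSON, a list of rows, each a list of 7 numbers: the shift along the tool's x, y, z in m, then the turn, a rotation vector about the tool's x, y, z in degrees, then the opening, from -1 (shut) to 1 (fully open), so that 0 is half open. A call has 1 to 10 rows; each row shifts and turns the commanded pose from where the row before left it, along the tool's axes as they then stand; what a row does not reach is not made up. A row lasts 1/12 s, in which the tool goes at most 41.7 mm and 7.16 degrees, less where a joint would pass 70% of its speed; a pose out of reach is approached as far as the arm can. A call is refused whole if a number of a shift passes 0.0417 or a number of a turn 7.16, either way. A call with a gripper value outside its range is refused whole. The fingers move at their own pace and stop on an object; FORCE is the grip in N (left out, the last holds). Time passes only in rows, so rows that do not move let the fingers close. It gives the time, the measured TCP pose, the force and the opening at its end, in the units of the state.
- robot.get_state(): the state, without advancing time (a new reading comes with each control period).
- robot.capture(name): name is "scene" or "top" or "wrist"; returns (picture, depth): 400x640x3 uint8, red, green, blue; 400x640 float32, m along the optical axis (not along the pixel's ray), 0 where there is no reading.
- robot.camera_model(name): a dict with "intrinsics" (3x3 intrinsics, pixels), "rvec" (rotation vector, rad) and "tvec" (3), from world to camera coordinates, as OpenCV has them. Camera axes: x right, y down, z forward; pixel columns grow to the right and rows downward; lengths in m; the calibration is good to about 2 mm. The wrist camera is an equidistant fisheye: a pixel r from the principal point sees the ray r / f radians off the axis. A picture is of the moment at which its call begins: read the wrist's pose just before it. camera_model takes no time and is no camera call; for the wrist camera it gives the pose at the moment of the call.
- robot.job_done(): hands the job in, once; it reports no verdict.
The state is a dict: "t": time; "joints": joint angles; "qd": joint speeds; "effort": joint torques, N m; "position": TCP position; "eef_rot": TCP orientation; "force": force on the tool from outside, world axes, zero at the start; "wrist_torque": the same for the moment, N m; "opening": finger opening in m.
Only numpy, scipy, OpenCV 4.12 (cv2) and the standard library are available. Lean on these libraries where they do the work, as an engineer would, in place of code of your own. Each camera call takes 0.05 s, during which the arm holds its last target. There are 200 camera calls.

## Working session

There is one attempt and no reset: what is moved stays moved. The work goes in short steps, Python scripts to look and compute and a shell command to move; the robot and the scene stay as the last step left them, time stands still between calls to the robot, and variables do not carry over. Pictures are saved under pics/ and viewed, about 8 in all and at most 12, crops included, and the job is handed in when it is done.

```bash
mkdir -p pics; ls
cat > h.py <<'E'
import numpy as np, cv2
from bench import robot
from scipy.spatial.transform import Rotation as R
def cap(n,save=None):
    m=robot.camera_model(n); p,d=robot.capture(n)
    if save: cv2.imwrite(f'pics/{save}.png',p[:,:,::-1])
    return p,d,m
def ray(m,uv):
    K=np.array(m['intrinsics']);Rm=cv2.Rodrigues(np.array(m['rvec'],float))[0];t=np.array(m['tvec'],float).ravel()
    uv=np.atleast_2d(np.asarray(uv,float))
    d=np.c_[(uv[:,0]-K[0,2])/K[0,0],(uv[:,1]-K[1,2])/K[1,1],np.ones(len(uv))]
    return -Rm.T@t, d@Rm
def onplane(m,uv,z):
    c,d=ray(m,uv); return c+d*((z-c[2])/d[:,2])[:,None]
def bydepth(m,uv,dep):
    c,d=ray(m,uv); return c+d*np.asarray(dep)[:,None]
E
python3 - <<'E'
from h import *
for n in('top','scene'):
    p,d,m=cap(n,n+'0'); print(n,m, d.min(),d.max())
print(robot.get_state())
E
```

```text
pics
top {'intrinsics': array([[400.21898033,   0.        , 318.21470256],
       [  0.        , 400.21898033, 193.91714047],
       [  0.        ,   0.        ,   1.        ]]), 'rvec': array([ 2.2217216 , -2.18405038,  0.06733674]), 'tvec': array([0.08345128, 0.51659994, 0.94111374])} 0.0 1.8006805
scene {'intrinsics': array([[489.50857372,   0.        , 322.92260096],
       [  0.        , 489.50857372, 188.77877883],
       [  0.        ,   0.        ,   1.        ]]), 'rvec': array([ 2.01800273, -0.4903255 ,  0.3204515 ]), 'tvec': array([-0.4360032 ,  0.22450913,  1.04133919])} 0.0 3.9860666
{'t': 0.1, 'joints': array([ 1.07259061e+00,  1.31106794e-01,  1.48919372e+00,  8.43079778e-06,
        1.52302576e+00, -8.53872697e-02]), 'qd': array([-1.73754850e-04,  7.79322155e-05, -7.56939834e-04,  1.59583909e-04,
        5.61285538e-06, -1.95887341e-03]), 'effort': array([ 1.07211636e-03, -5.70953107e+01, -5.01938045e+01, -1.60932800e-04,
        8.29230848e-03, -1.67030720e-05]), 'position': array([0.24043832, 0.54915551, 0.2303239 ]), 'eef_rot': array([ 4.06987281e-04,  8.37016106e-01,  5.47177565e-01, -7.65335463e-04]), 'force': array([-0.27946025,  1.43875978, -0.16596027]), 'wrist_torque': array([-0.03281509,  0.02205741,  0.00763916]), 'opening': 0.08548294682273178}
```

View pics/top0.png

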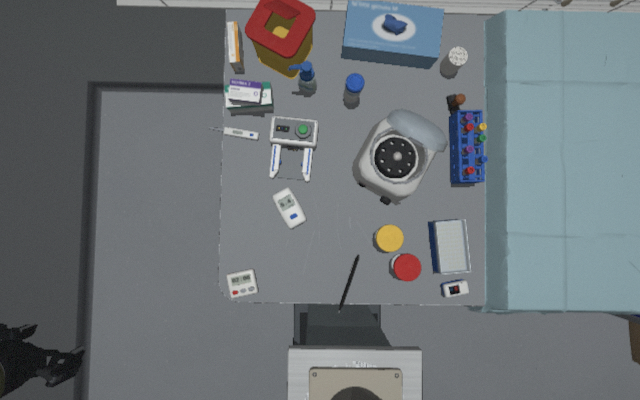

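View pics/scene0.png

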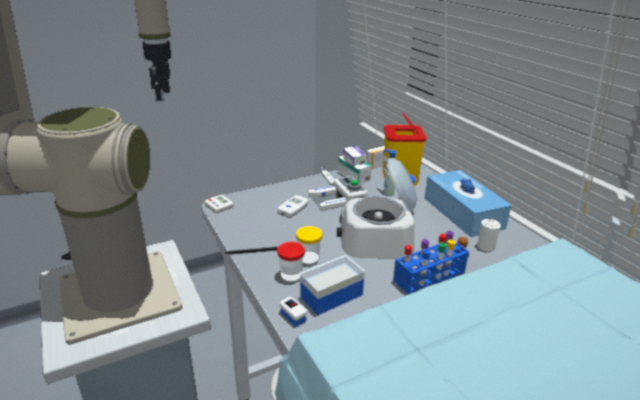

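The top view shows the dock around pixel (293,148), with its mouth facing down-image, the green key at (302,129), and the meter at (289,208) with its blue key at the lower right. The screen end faces up-left, towards the dock. Next I'll measure them.

Run:
```python
from h import *
p,d,m=cap('top')
im=p[:,:,::-1].copy()
c=im[105:235,240:340]; big=cv2.resize(c,None,fx=6,fy=6,interpolation=cv2.INTER_CUBIC)[:, :]
cv2.imwrite('pics/crop.png',cv2.resize(c,None,fx=4.6,fy=4.6,interpolation=cv2.INTER_CUBIC))
hsv=cv2.cvtColor(im,cv2.COLOR_BGR2HSV)
def comps(mask,x0,y0,x1,y1):
    z=np.zeros_like(mask); z[y0:y1,x0:x1]=mask[y0:y1,x0:x1]
    n,l,s,ce=cv2.connectedComponentsWithStats(z.astype(np.uint8))
    return [(s[i,4],ce[i],l==i) for i in range(1,n) if s[i,4]>5]
# meter
mk=(hsv[...,2]>150)
for a,ce,l in comps(mk,265,180,315,235):
    l=cv2.morphologyEx(l.astype(np.uint8),cv2.MORPH_CLOSE,np.ones((9,9)))
    cn=max(cv2.findContours(l,0,1)[0],key=cv2.contourArea)
    r=cv2.minAreaRect(cn); bx=cv2.boxPoints(r)
    print('meter',a,ce,r); P=onplane(m,bx,.015); print(P.round(4), onplane(m,[r[0]],.015).round(4))
    e=[np.linalg.norm(P[i]-P[i-1]) for i in range(4)];print('edges',e)
    ys,xs=np.nonzero(l); print('depth pt',np.median(bydepth(m,np.c_[xs,ys],d[ys,xs]),0))
b=(hsv[...,0]>95)&(hsv[...,0]<130)&(hsv[...,1]>110)
for a,ce,l in comps(b,265,110,325,235): print('blue',a,ce,onplane(m,[ce],.018).round(4))
g=(hsv[...,0]>45)&(hsv[...,0]<85)&(hsv[...,1]>100)
for a,ce,l in comps(g,270,110,325,150):
    ys,xs=np.nonzero(l);print('green',a,ce,onplane(m,[ce],.045).round(4),np.median(bydepth(m,np.c_[xs,ys],d[ys,xs]),0))
for a,ce,l in comps(mk,266,112,325,184):
    ys,xs=np.nonzero(l);print('dockwhite',a,ce,xs.min(),xs.max(),ys.min(),ys.max())
# heightmap of dock region
ys,xs=np.mgrid[105:190,255:330]; P=bydepth(m,np.c_[xs.ravel(),ys.ravel()],d[ys,xs].ravel())
H=P[(P[:,2]>.030)&(P[:,2]<.045)]; r=cv2.minAreaRect((H[:,:2]*1000).astype(np.float32)); print('housing',r,cv2.boxPoints(r).round(1), np.median(H[:,2]))
```

```text
meter 703 [288.93456615 207.6799431 ] ((288.6999816894531, 207.4000244140625), (38.013153076171875, 20.57182502746582), 63.43495178222656)
[[0.5104 0.2042 0.015 ]
 [0.533  0.161  0.015 ]
 [0.4532 0.1192 0.015 ]
 [0.4308 0.1623 0.015 ]] [[0.4818 0.1616 0.015 ]]
edges [np.float64(0.08999876567262308), np.float64(0.048689421493909896), np.float64(0.09015233626270341), np.float64(0.04851695259140092)]
depth pt [0.4822578  0.16106507 0.01996534]
blue 20 [293.   215.85] [[0.462  0.1509 0.018 ]]
green 60 [302.5 129. ] [[0.6633 0.1316 0.045 ]] [0.65978894 0.13109931 0.06150221]
dockwhite 401 [293.7680798  132.19451372] 270 317 116 145
dockwhite 21 [302.76190476 129.23809524] 300 305 127 131
dockwhite 273 [274.48351648 159.57509158] 269 280 144 177
dockwhite 264 [306.68181818 163.09848485] 302 312 148 180
housing ((674.244384765625, 170.94493103027344), (150.57664489746094, 86.85081481933594), 85.02975463867188) [[624.5  99.7]
 [711.   92.2]
 [724.  242.2]
 [637.5 249.7]] 0.0405819782628033
```

View pics/crop.png

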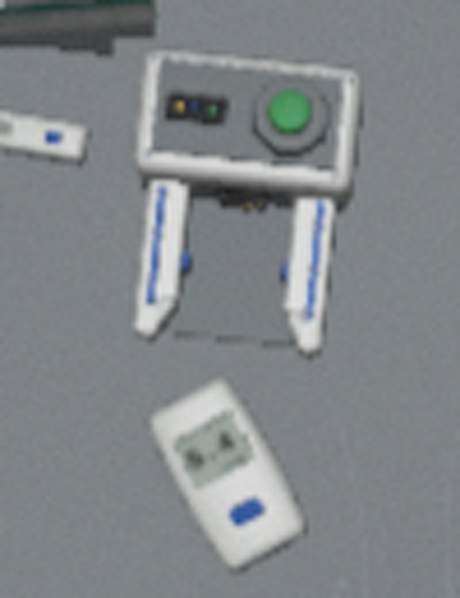

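The crop shows a clear gap of about 20 mm between the meter and the rail tips. The meter is turned about 30° from the dock axis. I'll fit the dock axis more precisely next.

Run:
```python
from h import *
p,d,m=cap('top'); ps,ds,ms=cap('scene')
im=cv2.resize(p[:,:,::-1],None,fx=4,fy=4,interpolation=cv2.INTER_CUBIC)
hsv=cv2.cvtColor(im,cv2.COLOR_BGR2HSV); s=lambda q:(np.asarray(q,float)-1.5)/4
def ax(P):
    e0=P[1]-P[0];e1=P[2]-P[1];l0,l1=np.linalg.norm(e0),np.linalg.norm(e1);e=e0 if l0>l1 else e1
    if e[np.argmax(abs(e[:2]))]<0:e=-e
    return round(np.degrees(np.arctan2(e[1],e[0])),2),round(l0,4),round(l1,4)
mk=(hsv[...,2]>150).astype(np.uint8)
def comp(x0,y0,x1,y1,k=1):
    z=np.zeros_like(mk); z[y0*4:y1*4,x0*4:x1*4]=mk[y0*4:y1*4,x0*4:x1*4]
    z=cv2.morphologyEx(z,cv2.MORPH_CLOSE,np.ones((k,k)))
    return max(cv2.findContours(z,0,1)[0],key=cv2.contourArea)
for n,b,z,k in(('house',(266,112,320,142),.039,41),('railL',(266,147,284,180),.018,15),('railR',(298,151,316,184),.018,15),('meter',(265,182,315,235),.012,31)):
    r=cv2.minAreaRect(comp(*b,k)); P=onplane(m,s(cv2.boxPoints(r)),z); print(n,ax(P),P.mean(0).round(4)); print(P[:,:2].round(4).tolist())
# blue spots in top
b=((hsv[...,0]>95)&(hsv[...,0]<130)&(hsv[...,1]>120)).astype(np.uint8)
n,l,st,ce=cv2.connectedComponentsWithStats(b)
for i in range(1,n):
    u=s(ce[i])
    if 265<u[0]<320 and 140<u[1]<225 and st[i,4]>20:
        z=.019 if u[1]>185 else .018
        print('blue',st[i,4],u.round(1),onplane(m,[u],z).round(4))
# key by triangulation
def green(p,x0,y0,x1,y1):
    h=cv2.cvtColor(p,cv2.COLOR_RGB2HSV);g=(h[...,0]>45)&(h[...,0]<85)&(h[...,1]>110);z=np.zeros_like(g);z[y0:y1,x0:x1]=g[y0:y1,x0:x1]
    ys,xs=np.nonzero(z);return np.array([xs.mean(),ys.mean()]),len(xs),(xs.min(),xs.max(),ys.min(),ys.max()),np.c_[xs,ys]
a,na,ba,xa=green(p,290,118,315,142);c,nc,bc,xc=green(ps,345,176,362,192)
c1,d1=ray(m,a);c2,d2=ray(ms,c);d1=d1[0];d2=d2[0]
t=np.linalg.lstsq(np.c_[d1,-d2],c2-c1,rcond=None)[0];print('key',a,na,ba,c,nc,bc,c1+d1*t[0],c2+d2*t[1])
print('key depth top',np.median(bydepth(m,xa,d[xa[:,1],xa[:,0]]),0),'scene',np.median(bydepth(ms,xc,ds[xc[:,1],xc[:,0]]),0))
# table plane check
for u in((255,200),(330,230),(290,165)):print('tbl',bydepth(m,[u],[d[u[1],u[0]]]).round(4))
```

```text
house (np.float64(86.33), np.float64(0.0607), np.float64(0.1099)) [0.662  0.1534 0.039 ]
[[0.6353, 0.2099], [0.6959, 0.2063], [0.6888, 0.0967], [0.6282, 0.1006]]
railL (np.float64(-5.28), np.float64(0.0746), np.float64(0.0239)) [0.5894 0.1966 0.018 ]
[[0.5535, 0.2119], [0.6277, 0.205], [0.6254, 0.1813], [0.5511, 0.1882]]
railR (np.float64(-4.75), np.float64(0.0727), np.float64(0.0228)) [0.5823 0.1227 0.018 ]
[[0.5471, 0.1371], [0.6195, 0.1311], [0.6176, 0.1084], [0.5452, 0.1145]]
meter (np.float64(30.31), np.float64(0.0495), np.float64(0.0903)) [0.4821 0.162  0.012 ]
[[0.5085, 0.2062], [0.5336, 0.1635], [0.4556, 0.1179], [0.4308, 0.1605]]
blue 48 [274.1 151.3] [[0.6143 0.1987 0.018 ]]
blue 40 [273.1 161.6] [[0.5897 0.2006 0.018 ]]
blue 59 [279.9 161.6] [[0.5901 0.1846 0.018 ]]
blue 24 [307.1 169.3] [[0.5727 0.1197 0.018 ]]
blue 288 [293.  215.8] [[0.4621 0.1508 0.019 ]]
key [302.44067797 128.96610169] 59 (np.int64(299), np.int64(306), np.int64(125), np.int64(133)) [354.125   181.96875] 32 (np.int64(351), np.int64(358), np.int64(180), np.int64(184)) [0.66048272 0.13130933 0.05886566] [0.66234729 0.13033752 0.0592312 ]
key depth top [0.66004507 0.13208951 0.06087512] scene [0.66234229 0.12751682 0.06132233]
tbl [[0.4983 0.2433 0.0042]]
tbl [[0.4295 0.0624 0.0016]]
tbl [[0.5838 0.1612 0.0058]]
```

The dock origin is at about (0.630, 0.156) with a heading of about -4.5°. The meter is at (0.482, 0.162) with a heading of about 29°. The key top is at about z 0.060.

The meter must turn about -33° and move slightly to +y. I'll do this with the shut fingers, pushing on the rear part of its right side towards +y.

```bash
python3 -m jog '[[0,0,0,0,0,-6.3,-1],[0,0,0,0,0,-6.3,-1],[0,0,0,0,0,-6.4,-1],[-0.03,0.018,0,0,0,0,-1],[-0.03,0.018,0,0,0,0,-1],[-0.03,0.018,0,0,0,0,-1],[-0.03,0.018,0,0,0,0,-1],[-0.03,0.018,0,0,0,0,-1],[-0.03,0.018,0,0,0,0,-1],[-0.03,0.018,0,0,0,0,-1]]'
python3 -m jog '[[-0.03,0.018,0,0,0,0,-1],[-0.03,0.018,0,0,0,0,-1],[-0.03,0.018,0,0,0,0,-1],[-0.03,0.018,0,0,0,0,-1],[-0.03,0.018,0.01,0,0,0,-1],[-0.03,0.018,0.02,0,0,0,-1],[-0.03,0.018,0.02,0,0,0,-1],[-0.03,0.018,0.02,0,0,0,-1],[0,0,0,0,0,0,-1],[0,0,0,0,0,0,-1]]'
python3 - <<'E'
from h import *
s=robot.get_state();T=R.from_quat(s['eef_rot'],scalar_first=True).as_matrix();print(s['position'],T.round(3),s['force'],s['opening'])
p,d,m=cap('wrist','w1');print(m)
E
```

```text
t: 1.08
position: [0.3496, 0.3285, 0.2313]
eef_rot: [0.0, 0.735, 0.678, 0.0]
force: [0.3, -0.9, 0.1]
opening: -0.0006
t: 1.92
position: [0.4726, 0.0775, 0.1596]
eef_rot: [-0.001, 0.736, 0.676, -0.001]
force: [-0.8, 0.7, 0.0]
opening: 0.0005
[0.4725845  0.07747594 0.15963981] [[ 0.085  0.996 -0.003]
 [ 0.996 -0.085 -0.   ]
 [-0.    -0.003 -1.   ]] [-0.82777748  0.6626033   0.00234477] 0.0004945081515127975
{'intrinsics': array([[309.70691629,   0.        , 321.52108885],
       [  0.        , 309.70691629, 201.06313551],
       [  0.        ,   0.        ,   1.        ]]), 'rvec': array([-2.1409178 , -1.96769311, -0.29080182]), 'tvec': array([-0.11564033, -0.46179129,  0.17678324])}
```

View pics/w1.png

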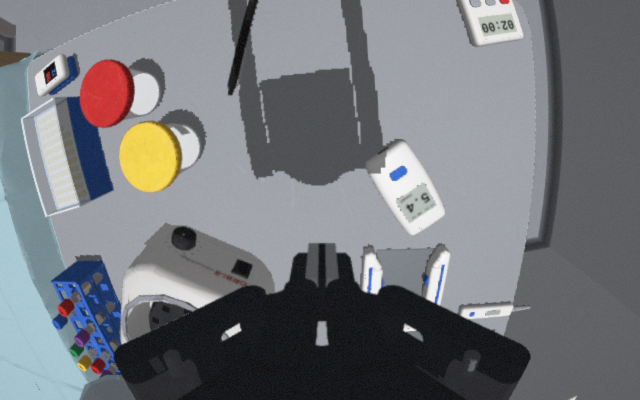

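In the wrist view, which is upside down, the shut fingers are right of the meter's rear part with free space below them. The meter is at pixels (405,185). I'll descend and then push left.

```bash
python3 -m jog '[[0,0,0.03,0,0,0,-1],[0,0,0.03,0,0,0,-1],[0,0,0.03,0,0,0,-1],[0,0,0.03,0,0,0,-1],[0,0,0.02,0,0,0,-1],[0,0,0.009,0,0,0,-1],[0,0,0,0,0,0,-1]]'
python3 -m jog '[[0.01,0,0,0,0,0,-1],[0.01,0,0,0,0,0,-1],[0.005,0,0,0,0,0,-1],[0.005,0,0,0,0,0,-1],[0.005,0,0,0,0,0,-1],[0.005,0,0,0,0,0,-1],[0.005,0,0,0,0,0,-1],[0,0,0,0,0,0,-1]]'
cat > w.py <<'E'
from h import *
def wray(m,uv):
    K=np.array(m['intrinsics']);Rm=cv2.Rodrigues(np.array(m['rvec'],float))[0];t=np.array(m['tvec'],float).ravel()
    x=(np.atleast_2d(uv)-K[:2,2])/K[0,0]; th=np.linalg.norm(x,axis=1,keepdims=True)
    d=np.c_[x/np.maximum(th,1e-9)*np.sin(th),np.cos(th)]@Rm
    return -Rm.T@t,d
def wplane(m,uv,z):
    c,d=wray(m,uv);return c+d*((z-c[2])/d[:,2])[:,None]
def rectify(n='wrist',x0=.40,x1=.66,y0=.06,y1=.26,z=.015,s=2000):
    """orthophoto on plane z; rows: x down from x1, cols: y from y1 (left) ; s px/m"""
    p,d,m=cap(n);K=np.array(m['intrinsics'])
    H,W=int((x1-x0)*s),int((y1-y0)*s);r,c=np.mgrid[:H,:W]
    P=np.stack([x1-r/s,y1-c/s,np.full(r.shape,z)],-1).reshape(-1,3)
    Rm=cv2.Rodrigues(np.array(m['rvec'],float))[0];q=P@Rm.T+np.array(m['tvec']).ravel()
    if n=='wrist':
        rr=np.linalg.norm(q[:,:2],axis=1);th=np.arctan2(rr,q[:,2]);uv=q[:,:2]/rr[:,None]*th[:,None]*K[0,0]+K[:2,2]
    else: uv=q[:,:2]/q[:,2:]*K[0,0]+K[:2,2]
    uv=uv.reshape(H,W,2).astype(np.float32)
    return cv2.remap(p[:,:,::-1].copy(),uv[...,0],uv[...,1],cv2.INTER_CUBIC)
E
python3 - <<'E'
from w import *
a=rectify('wrist');b=rectify('top');cv2.imwrite('pics/r2.png',np.hstack([a,b]))
s=robot.get_state();print(s['position'],s['force'])
E
```

```text
t: 2.55
position: [0.4717, 0.0803, 0.0109]
eef_rot: [-0.001, 0.735, 0.678, -0.001]
force: [0.5, -0.8, 0.2]
opening: 0.0003
t: 3.22
position: [0.4771, 0.1249, 0.0124]
eef_rot: [-0.0, 0.735, 0.678, 0.0]
force: [0.4, -0.2, 0.5]
opening: -0.0
[0.47690399 0.1241776  0.01226445] [-0.34715548 -0.42738613 -0.2966192 ]
```

View pics/r2.png

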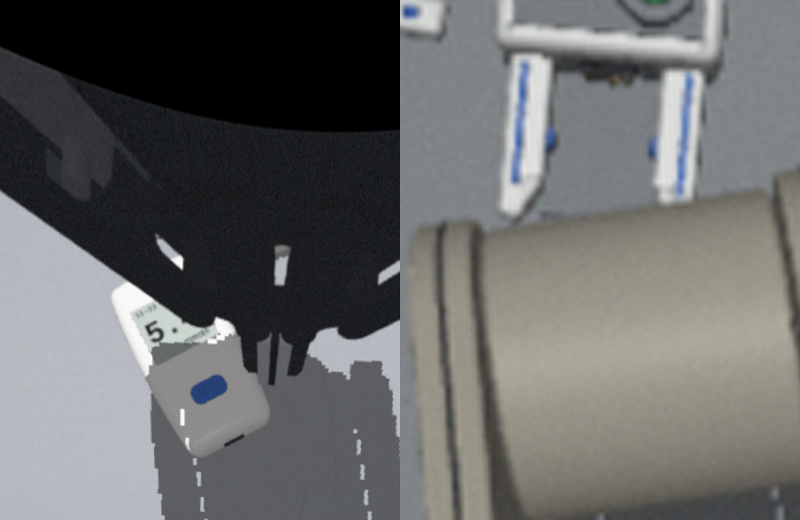

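The meter has turned a few degrees, to a heading of about 26°. Its rear right corner is at ortho pixel (268,410) and the finger is at (258,378), so contact is only about 28 mm behind the meter's middle. I'll shift the contact further back and continue.

```bash
python3 -m jog '[[-0.008,0,0,0,0,0,-1],[0,-0.012,0.002,0,0,0,-1],[0.01,0,0,0,0,0,-1],[0.004,0,0,0,0,0,-1],[0.004,0,0,0,0,0,-1],[0.004,0,0,0,0,0,-1],[0.004,0,0,0,0,0,-1],[0,0,0,0,0,0,-1]]'
python3 - <<'E'
from w import *
a=rectify('wrist',x0=.40,x1=.56,y0=.06,y1=.26,s=2500);cv2.imwrite('pics/r3.png',a)
s=robot.get_state();print(s['position'],s['force'])
E
```

```text
t: 3.98
position: [0.4669, 0.1438, 0.0105]
eef_rot: [0.0, 0.735, 0.678, 0.0]
force: [-0.2, -0.8, 0.2]
opening: -0.0001
[0.46676939 0.1434531  0.01039175] [-0.0778069  -0.12433117  0.28302108]
```

View pics/r3.png

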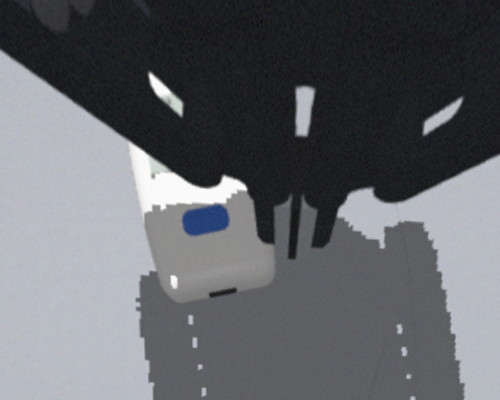

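The heading is now about 12° (rear edge from (180,302) to (272,282)), and the centre is about 15 mm left of the dock axis. The rest of the turn has to come from pushing the front left side to the right. I'll lift over and take a look on the way.

```bash
python3 -m jog '[[-0.008,0,0,0,0,0,-1],[0,0,-0.035,0,0,0,-1],[0,0,-0.035,0,0,0,-1],[0.028,0.009,-0.035,0,0,0,-1],[0.028,0.009,-0.035,0,0,0,-1],[0.028,0.009,0,0,0,0,-1],[0.028,0.009,0,0,0,0,-1],[0,0,0,0,0,0,-1],[0,0,0,0,0,0,-1]]'
cat > mm.py <<'E'
from w import *
def find(z=.015,x0=.39,x1=.64,y0=.06,y1=.26,s=2400,save=None):
    a=rectify('wrist',x0,x1,y0,y1,z,s)
    if save:cv2.imwrite(f'pics/{save}.png',a)
    h=cv2.cvtColor(a,cv2.COLOR_BGR2HSV)
    b=((h[...,0]>95)&(h[...,0]<130)&(h[...,1]>110)).astype(np.uint8)
    for c in cv2.findContours(b,0,1)[0]:
        if cv2.contourArea(c)>60:
            r=cv2.minAreaRect(c);print('blue',round(cv2.contourArea(c)),(x1-r[0][1]/s,y1-r[0][0]/s),np.array(r[1])/s,r[2])
    return a
E
python3 - <<'E'
from mm import *
find(save='r4');s=robot.get_state();print(s['position'],s['force'])
E
```

```text
t: 4.78
position: [0.5089, 0.2392, 0.1437]
eef_rot: [-0.0, 0.735, 0.678, -0.0]
force: [0.1, -0.8, -1.1]
opening: -0.0
blue 778 (0.4698656972249349, 0.17537741978963217) [0.00920609 0.01701732] 78.11134338378906
blue 316 (0.5854711469014486, 0.13460254669189453) [0.00552988 0.01467744] 7.125016689300537
blue 324 (0.5831745147705079, 0.20096140543619792) [0.00384777 0.0238788 ] 5.19442892074585
blue 81 (0.5916666666666667, 0.1847916666666667) [0.00916667 0.00208333] 90.0
blue 702 (0.5937557983398438, 0.11569512685139974) [0.00300628 0.05864991] 4.724451541900635
[0.50842495 0.23835548 0.143448  ] [-0.41053172 -0.64294302  0.0980567 ]
```

View pics/r4.png

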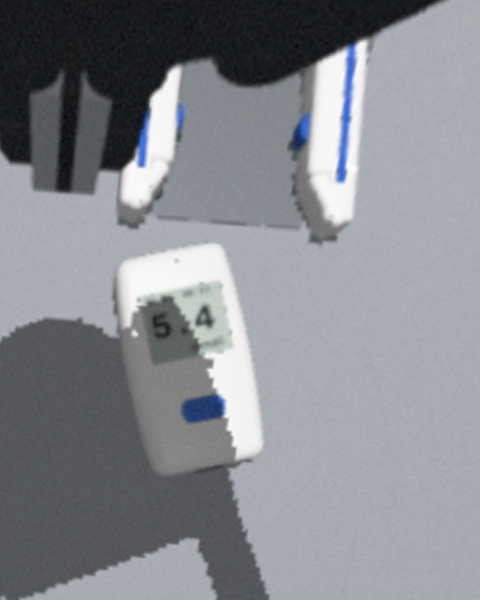

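The rear end is nearly on the dock axis and the front is about 23 mm left of it. The dock mouth's middle is at ortho pixel (231,225) and the meter's front at (172,250). I'll descend beside the front left and push right by about 20 mm after contact.

```bash
python3 -m jog '[[0,0.006,0.035,0,0,0,-1],[0,0,0.035,0,0,0,-1],[0,0,0.035,0,0,0,-1],[0,0,0.02,0,0,0,-1],[0,0,0.008,0,0,0,-1],[-0.008,0,0,0,0,0,-1],[-0.005,0,0,0,0,0,-1],[-0.005,0,0,0,0,0,-1],[-0.005,0,0,0,0,0,-1],[-0.004,0,0,0,0,0,-1]]'
python3 -m jog '[[-0.003,0,0,0,0,0,-1],[-0.003,0,0,0,0,0,-1],[0,0,0,0,0,0,-1]]'
python3 - <<'E'
from mm import *
find();s=robot.get_state();print(s['position'],s['force'])
E
```

```text
t: 5.67
position: [0.514, 0.2111, 0.0131]
eef_rot: [0.001, 0.735, 0.678, 0.002]
force: [0.1, 1.3, -0.3]
opening: 0.0003
t: 5.92
position: [0.5123, 0.205, 0.0115]
eef_rot: [0.0, 0.735, 0.678, 0.0]
force: [-0.4, -0.3, -0.3]
opening: 0.0001
blue 898 (0.46520833333333333, 0.17229166666666668) [0.00958333 0.01791667] 90.0
[0.51215251 0.20529257 0.01129979] [-0.34858969  0.41976286  1.0314765 ]
```

```bash
python3 -m jog '[[-0.002,0,0,0,0,0,-1],[-0.002,0,0,0,0,0,-1],[0,0,0,0,0,0,-1],[0.008,0,0,0,0,0,-1],[0,0,-0.03,0,0,0,-1],[0,0,-0.035,0,0,0,-0.65],[-0.011,-0.026,-0.025,0,0,0,-0.65],[-0.011,-0.026,0,0,0,0,-0.65],[-0.011,-0.026,0,0,0,0,-0.65],[-0.011,-0.026,0,0,0,0,-0.65]]'
python3 -m jog '[[0,0,0,0,0,0,-0.65],[0,0,0,0,0,0,-0.65]]'
python3 - <<'E'
from mm import *
find(save='r5');s=robot.get_state();print(s['position'],s['force'],s['opening'])
p,d,m=cap('top','t5')
E
```

```text
t: 6.8
position: [0.4043, 0.1743, 0.1014]
eef_rot: [0.0, 0.735, 0.678, 0.0]
force: [-0.3, -0.5, 0.8]
opening: 0.0153
t: 6.97
position: [0.4038, 0.1742, 0.1007]
eef_rot: [-0.0, 0.735, 0.678, -0.0]
force: [0.2, 0.3, 0.7]
opening: 0.0151
blue 816 (0.4666666666666667, 0.17270833333333335) [0.00916667 0.01791667] 90.0
[0.40514316 0.17444651 0.1012639 ] [ 0.29636445 -0.45998855  0.83046428] 0.015056862909159875
```

View pics/r5.png

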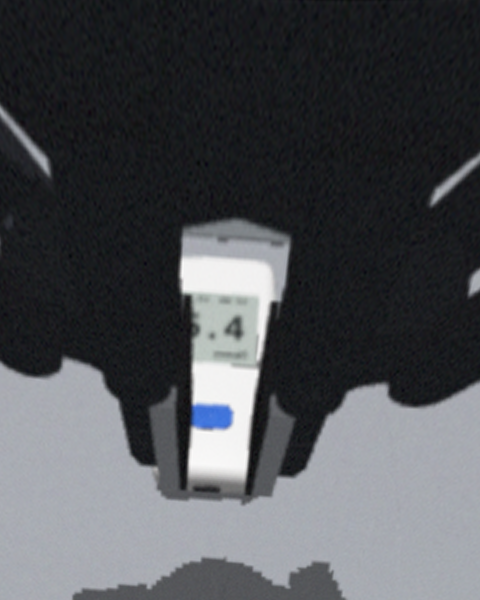

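The meter is seen between the fingers and is nearly parallel to the dock axis. Its rear end is at ortho pixel (206,489), which puts it within about 2 mm of the axis. I'll go down behind it and push forward with both fingertips.

```bash
python3 -m jog '[[0,0,0.035,0,0,0,-0.65],[0,0,0.035,0,0,0,-0.65],[0,0,0.015,0,0,0,-0.65],[0,0,0.006,0,0,0,-0.65],[0,0.01,0,0,0,0,-0.65],[0,0.007,0,0,0,0,-0.65],[0,0.007,0,0,0,0,-0.65],[0,0.007,0,0,0,0,-0.65],[0,0.007,0,0,0,0,-0.65],[0,0.007,0,0,0,0,-0.65]]'
python3 -m jog '[[0,0.006,0,0,0,0,-0.65],[0,0.006,0,0,0,0,-0.65],[0,0.006,0,0,0,0,-0.65],[0,0,0,0,0,0,-0.65]]'
python3 - <<'E'
from mm import *
a=find(x0=.42,x1=.68,y0=.08);s=robot.get_state();print(s['position'],s['force'],s['opening'])
b=rectify('top',.42,.68,.08,.26,.018,2000); cv2.imwrite('pics/r6.png',np.hstack([cv2.resize(a,(b.shape[1],b.shape[0])),b]))
E
```

```text
t: 7.9
position: [0.4513, 0.1705, 0.0108]
eef_rot: [0.0, 0.735, 0.678, 0.0]
force: [-2.1, 0.0, 1.5]
opening: 0.0148
t: 8.23
position: [0.4696, 0.1689, 0.0107]
eef_rot: [0.0, 0.735, 0.678, 0.001]
force: [0.1, 0.1, 1.4]
opening: 0.0152
blue 826 (0.50842892964681, 0.168950990041097) [0.01824738 0.00981076] 4.39870548248291
[0.4688868  0.16893641 0.01036809] [ 0.03466664 -0.28046486  0.23533214] 0.0147945867426123
```

View pics/r6.png

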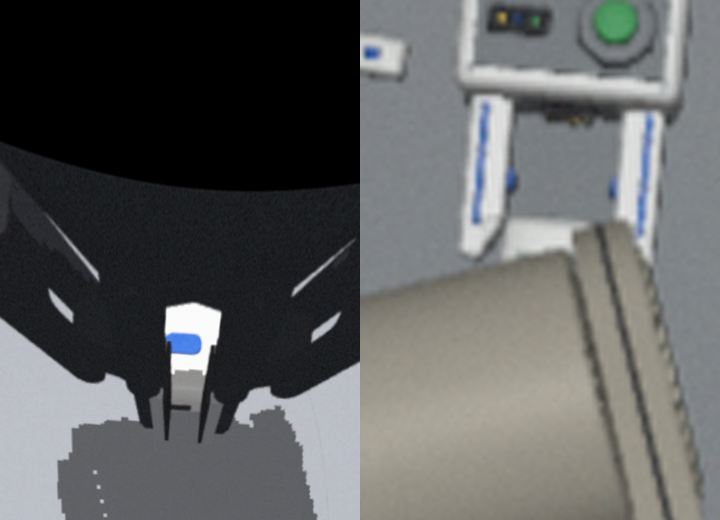

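The meter's heading is now -4.4°, parallel to the dock. Its front end is inside the flare, at top-view pixel (540,225), with about 50 mm to go. I'll continue more slowly and watch the force.

```bash
python3 -m jog '[[0,0.004,0,0,0,0,-0.65],[0,0.004,0,0,0,0,-0.65],[0,0.004,0,0,0,0,-0.65],[0,0.004,0,0,0,0,-0.65]]'
python3 -m jog '[[0,0.003,0,0,0,0,-0.65],[0,0.003,0,0,0,0,-0.65],[0,0.003,0,0,0,0,-0.65],[0,0.003,0,0,0,0,-0.65]]'
python3 -m jog '[[0,0.003,0,0,0,0,-0.65],[0,0.003,0,0,0,0,-0.65]]'
python3 - <<'E'
from mm import *
find(x0=.42,x1=.68,y0=.08);s=robot.get_state();print(s['position'],s['force'],s['opening'])
E
```

```text
t: 8.67
position: [0.4842, 0.1676, 0.01]
eef_rot: [0.0, 0.735, 0.678, -0.0]
force: [-0.0, -0.7, 0.4]
opening: 0.0148
t: 9.0
position: [0.4963, 0.1667, 0.0101]
eef_rot: [0.0, 0.735, 0.678, 0.0]
force: [0.1, -0.5, 0.2]
opening: 0.0149
t: 9.17
position: [0.5022, 0.1662, 0.0101]
eef_rot: [0.0, 0.735, 0.678, 0.0]
force: [0.3, -0.7, -0.2]
opening: 0.0147
blue 862 (0.5418412907918295, 0.16464606602986653) [0.0177372  0.00973768] 5.440331935882568
[0.50280352 0.16617283 0.01028381] [-0.4991298  -1.04355911 -0.17757029] 0.01484259032671408
```

```bash
python3 -m jog '[[0,0.003,0,0,0,0,-0.65],[0,0.003,0,0,0,0,-0.65],[0,0,0,0,0,0,-0.65]]'
python3 -m jog '[[0,0.002,0,0,0,0,-0.65],[0,0.002,0,0,0,0,-0.65],[0,0.001,0,0,0,0,-0.65],[0,0,0,0,0,0,-0.65]]'
python3 - <<'E'
from mm import *
find(x0=.42,x1=.68,y0=.08);s=robot.get_state();print(s['position'],s['force'],s['opening'])
E
```

```text
t: 9.47
position: [0.5084, 0.1657, 0.0102]
eef_rot: [0.0, 0.735, 0.678, 0.0]
force: [-0.3, -0.3, 0.0]
opening: 0.015
t: 9.8
position: [0.5127, 0.1652, 0.0099]
eef_rot: [-0.0, 0.735, 0.678, -0.0]
force: [-2.2, -0.3, 0.9]
opening: 0.0148
blue 860 (0.5520696258544923, 0.16361986160278322) [0.0177528  0.00977058] 6.009006023406982
[0.51272266 0.16523914 0.00998091] [-2.6697817  -0.42554989  1.36603797] 0.01492381533156308
```

```bash
python3 -m jog '[[0,0.001,0,0,0,0,-0.65],[0,0.001,0,0,0,0,-0.65],[0,0.001,0,0,0,0,-0.65],[0,0,0,0,0,0,-0.65]]'
python3 -m jog '[[0,0.001,0,0,0,0,-0.65],[0,0.001,0,0,0,0,-0.65],[0,0,0,0,0,0,-0.65]]'
python3 -m jog '[[0,0.001,0,0,0,0,-0.65],[0,0.001,0,0,0,0,-0.65],[0,0,0,0,0,0,-0.65]]'
```

```text
t: 10.18
position: [0.5159, 0.165, 0.01]
eef_rot: [0.0, 0.735, 0.678, 0.0]
force: [-2.9, -1.0, 0.5]
opening: 0.0146
t: 10.43
position: [0.518, 0.1649, 0.0101]
eef_rot: [0.0, 0.735, 0.678, 0.0]
force: [-2.2, -0.5, 0.8]
opening: 0.0147
t: 10.68
position: [0.52, 0.1647, 0.0101]
eef_rot: [0.0, 0.735, 0.678, 0.0]
force: [-2.1, -0.3, 0.7]
opening: 0.0151
```

```bash
python3 -m jog '[[0,0.001,0,0,0,0,-0.65],[0,0.001,0,0,0,0,-0.65],[0,0,0,0,0,0,-0.65]]'
python3 -m jog '[[0,0.001,0,0,0,0,-0.65],[0,0,0,0,0,0,-0.65]]'
python3 -m jog '[[0,0.001,0,0,0,0,-0.65],[0,0,0,0,0,0,-0.65]]'
```

```text
t: 10.93
position: [0.5219, 0.1646, 0.0101]
eef_rot: [0.0, 0.735, 0.678, -0.0]
force: [-3.2, -0.7, 0.2]
opening: 0.015
t: 11.1
position: [0.5228, 0.1645, 0.0101]
eef_rot: [-0.0, 0.735, 0.678, -0.0]
force: [-3.5, -1.4, 1.2]
opening: 0.0153
t: 11.27
position: [0.5239, 0.1644, 0.0101]
eef_rot: [0.0, 0.735, 0.678, 0.0]
force: [-3.1, -0.7, 0.4]
opening: 0.0149
```

```bash
python3 -m jog '[[0,0.001,0,0,0,0,-0.65],[0,0,0,0,0,0,-0.65]]'
python3 -m jog '[[0,0.001,0,0,0,0,-0.65],[0,0,0,0,0,0,-0.65]]'
python3 - <<'E'
from mm import *
find(x0=.42,x1=.68,y0=.08);s=robot.get_state();print(s['position'],s['force'],s['opening'])
E
```

```text
t: 11.43
position: [0.525, 0.1643, 0.0101]
eef_rot: [0.0, 0.735, 0.678, 0.0]
force: [-3.1, -0.7, 0.2]
opening: 0.0151
t: 11.6
position: [0.5259, 0.1642, 0.0101]
eef_rot: [0.0, 0.735, 0.678, 0.0]
force: [-4.1, -0.8, 0.4]
opening: 0.0147
blue 850 (0.5650717163085938, 0.16287226359049478) [0.01772992 0.00973259] 5.19442892074585
[0.52592873 0.16424867 0.0100982 ] [-3.29106647 -1.62987765 -0.71068528] 0.015116035066450973
```

```bash
python3 -m jog '[[0,0.001,0,0,0,0,-0.65],[0,0,0,0,0,0,-0.65]]'
python3 -m jog '[[0,0.001,0,0,0,0,-0.65],[0,0,0,0,0,0,-0.65]]'
```

```text
t: 11.82
position: [0.5269, 0.1642, 0.0101]
eef_rot: [0.0, 0.735, 0.678, 0.0]
force: [-3.1, -0.8, 0.4]
opening: 0.015
t: 11.98
position: [0.5275, 0.164, 0.01]
eef_rot: [-0.0, 0.735, 0.678, -0.0]
force: [-5.7, -0.6, 2.2]
opening: 0.0147
```

```bash
python3 -m jog '[[0,0.001,0,0,0,0,-0.65],[0,0,0,0,0,0,-0.65]]'
```

```text
t: 12.15
position: [0.5277, 0.164, 0.0098]
eef_rot: [-0.001, 0.735, 0.678, -0.001]
force: [-9.4, -1.6, 4.8]
opening: 0.0146
```

The force jumps from 3 N to 9.4 N while the position stays put, so the meter is against the back wall. I'll back off, lift and check before touching the key.

```bash
python3 -m jog '[[0,-0.004,0,0,0,0,-0.65],[0,-0.02,0,0,0,0,-0.65],[0,-0.03,-0.02,0,0,0,-0.65],[0,-0.03,-0.04,0,0,0,-0.8],[0,-0.03,-0.04,0,0,0,-1],[0,-0.03,-0.04,0,0,0,-1],[0,0,0,0,0,0,-1],[0,0,0,0,0,0,-1]]'
python3 - <<'E'
from mm import *
a=find(x0=.50,x1=.72,y0=.06,y1=.26,z=.019,save='r7');s=robot.get_state();print(s['position'],s['force'],s['opening'])
p,d,m=cap('wrist');h=cv2.cvtColor(p,cv2.COLOR_RGB2HSV);g=(h[...,0]>45)&(h[...,0]<85)&(h[...,1]>110)
n,l,st,ce=cv2.connectedComponentsWithStats(g.astype(np.uint8))
for i in range(1,n):
    if st[i,4]>30:print('green',ce[i],st[i,4],wplane(m,[ce[i]],.06))
E
```

```text
t: 12.82
position: [0.4026, 0.1757, 0.1341]
eef_rot: [0.002, 0.735, 0.678, 0.004]
force: [0.8, 0.5, -0.9]
opening: -0.0002
blue 618 (0.5631315485636392, 0.1619438171386719) [0.01430037 0.00855257] 5.440331935882568
[0.40175728 0.17507409 0.13187115] [ 0.53382362 -0.71306175  0.2742637 ] -0.00020430280373112824
green [ 48.        383.8490566] 53 [[ 0.69667286 -0.34122226  0.06      ]]
```

View pics/r7.png

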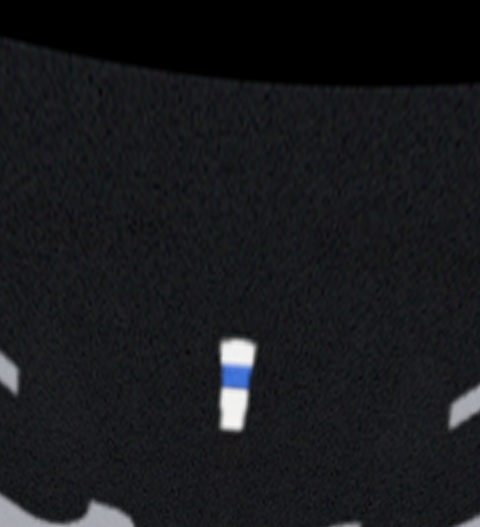

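The gripper hides most of the meter in this view. The top camera should see the dock now.

Run:
```python
from mm import *
b=rectify('top',.50,.72,.06,.26,.018,2400); cv2.imwrite('pics/r8.png',b)
```

```text
(no output)
```

View pics/r8.png

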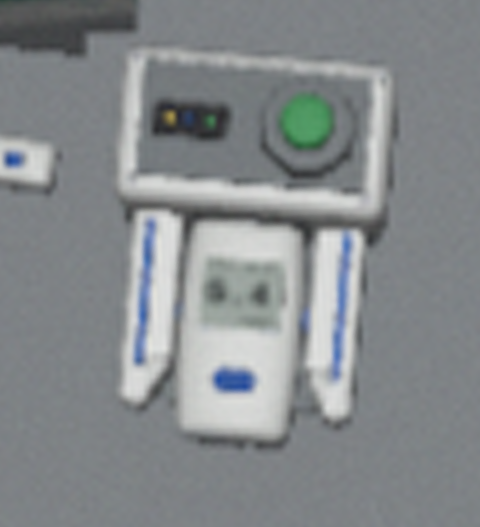

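The meter sits straight between the rails. Its rear end, at row 438, is about 12 mm outside the rail tips (mean row 409), where about 11 mm is expected when home. With the force stop, I take it as home. Now the key, at (0.661, 0.131, 0.060).

```bash
python3 -m jog '[[-0.0025,0.029,0,0,0,0,-1],[-0.0025,0.029,0,0,0,0,-1],[-0.0025,0.029,0,0,0,0,-1],[-0.0025,0.029,0,0,0,0,-1],[-0.0025,0.029,0,0,0,0,-1],[-0.0025,0.029,0,0,0,0,-1],[-0.0025,0.029,0,0,0,0,-1],[-0.0025,0.029,0,0,0,0,-1],[-0.0025,0.029,0,0,0,0,-1],[0,0,0,0,0,0,-1]]'
python3 -m jog '[[0,0,0.03,0,0,0,-1],[0,0,0.02,0,0,0,-1],[0,0,0,0,0,0,-1],[0,0,0,0,0,0,-1]]'
```

```text
t: 13.8
position: [0.6614, 0.1286, 0.1251]
eef_rot: [-0.001, 0.736, 0.677, -0.002]
force: [0.9, -0.6, -0.1]
opening: -0.0002
t: 14.13
position: [0.6561, 0.1303, 0.0761]
eef_rot: [-0.002, 0.735, 0.678, -0.003]
force: [-0.2, 0.5, 0.6]
opening: -0.0002
```

```bash
python3 -m jog '[[0,0.004,0.006,0,0,0,-1],[0,0,0.004,0,0,0,-1],[0,0,0.002,0,0,0,-1],[0,0,0,0,0,0,-1]]'
python3 -m jog '[[0,0,0.002,0,0,0,-1],[0,0,0,0,0,0,-1]]'
python3 -m jog '[[0,0,0.002,0,0,0,-1],[0,0,0,0,0,0,-1]]'
```

```text
t: 14.47
position: [0.6627, 0.1306, 0.0684]
eef_rot: [0.0, 0.735, 0.678, 0.0]
force: [-0.0, 0.2, -0.6]
opening: -0.0001
t: 14.63
position: [0.6626, 0.1306, 0.0664]
eef_rot: [0.0, 0.735, 0.678, 0.0]
force: [0.1, 0.4, 0.3]
opening: 0.0001
t: 14.8
position: [0.6624, 0.1306, 0.064]
eef_rot: [-0.0, 0.735, 0.678, -0.0]
force: [-0.1, 0.1, -0.1]
opening: 0.0001
```

```bash
python3 -m jog '[[0,0,0.002,0,0,0,-1],[0,0,0.001,0,0,0,-1],[0,0,0,0,0,0,-1]]'
python3 -m jog '[[0,0,0.002,0,0,0,-1],[0,0,0,0,0,0,-1]]'
python3 -m jog '[[0,0,0.001,0,0,0,-1],[0,0,0,0,0,0,-1]]'
```

```text
t: 15.05
position: [0.6622, 0.1305, 0.0607]
eef_rot: [-0.0, 0.735, 0.678, -0.0]
force: [0.7, -0.4, 0.2]
opening: -0.0001
t: 15.22
position: [0.6626, 0.1306, 0.059]
eef_rot: [0.0, 0.735, 0.678, 0.0]
force: [0.2, -0.1, 1.7]
opening: 0.0002
t: 15.38
position: [0.6626, 0.1306, 0.0582]
eef_rot: [0.0, 0.735, 0.678, 0.0]
force: [-0.1, -0.7, 1.3]
opening: -0.0001
```

Contact is at about 0.060 m. I'll press to the stop.

```bash
python3 -m jog '[[0,0,0.001,0,0,0,-1],[0,0,0.001,0,0,0,-1],[0,0,0,0,0,0,-1]]'
python3 -m jog '[[0,0,0.001,0,0,0,-1],[0,0,0,0,0,0,-1]]'
python3 -m jog '[[0,0,0.001,0,0,0,-1],[0,0,0,0,0,0,-1]]'
```

```text
t: 15.63
position: [0.6627, 0.1306, 0.0562]
eef_rot: [0.0, 0.735, 0.678, 0.0]
force: [-1.1, -0.4, 2.8]
opening: 0.0001
t: 15.8
position: [0.6627, 0.1306, 0.0552]
eef_rot: [0.0, 0.735, 0.678, 0.0]
force: [-0.9, -0.4, 3.6]
opening: -0.0001
t: 15.97
position: [0.6627, 0.1306, 0.055]
eef_rot: [0.0, 0.735, 0.678, 0.0]
force: [-4.0, -0.8, 8.8]
opening: 0.0004
```

The key is at its stop: 8.8 N, and z holds at 0.055 after about 5 mm of travel. I'll release it, rise clear and move back for a final look.

```bash
python3 -m jog '[[0,0,0,0,0,0,-1],[0,0,-0.004,0,0,0,-1],[0,0,-0.02,0,0,0,-1],[0,0,-0.03,0,0,0,-1],[0,0,-0.035,0,0,0,-1],[0,-0.03,-0.03,0,0,0,-1],[0,-0.035,0,0,0,0,-1],[0,-0.035,0,0,0,0,-1],[0,-0.035,0,0,0,0,-1],[0,-0.035,0,0,0,0,-1]]'
python3 -m jog '[[0,-0.035,0,0,0,0,-1],[0,-0.03,0,0,0,0,-1],[0,-0.02,0,0,0,0,-1],[0,0,0,0,0,0,-1],[0,0,0,0,0,0,-1],[0,0,0,0,0,0,-1]]'
python3 - <<'E'
from mm import *
b=rectify('top',.50,.72,.06,.26,.018,2400); cv2.imwrite('pics/r9.png',b)
p,d,m=cap('top');ys,xs=np.mgrid[127:132,300:306];print(np.median(bydepth(m,np.c_[xs.ravel(),ys.ravel()],d[ys,xs].ravel()),0))
s=robot.get_state();print(s['t'],s['position'],s['force'])
a=cv2.imread('pics/top0.png').astype(int);q=(abs(a-p[:,:,::-1].astype(int)).sum(2)>90).astype(np.uint8)
n,l,st,ce=cv2.connectedComponentsWithStats(q);print([(st[i].tolist()) for i in range(1,n) if st[i,4]>15])
E
```

```text
t: 16.8
position: [0.4918, 0.1443, 0.1721]
eef_rot: [-0.0, 0.735, 0.678, -0.0]
force: [0.2, -0.6, 1.1]
opening: 0.0003
t: 17.3
position: [0.4094, 0.1512, 0.1728]
eef_rot: [0.0, 0.735, 0.678, 0.0]
force: [-0.1, 0.6, 0.4]
opening: 0.0003
[0.65989031 0.13108277 0.06120046]
17.4 [0.40969073 0.15108287 0.17265736] [ 0.99319397 -0.60718983 -0.19457764]
[[279, 146, 23, 38, 620], [210, 188, 151, 212, 7255], [194, 235, 38, 165, 1912], [267, 257, 38, 16, 190], [216, 266, 3, 17, 30], [249, 268, 10, 24, 41], [228, 271, 29, 27, 317], [243, 275, 7, 5, 27], [232, 278, 7, 5, 27], [0, 324, 81, 74, 3131]]
```

View pics/r9.png

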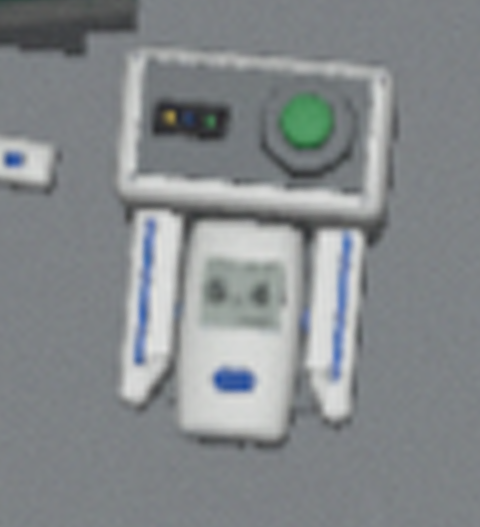

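The meter is unchanged in the dock and the key is up again. Image changes elsewhere are arm or shadow; the tool was never low near the timer. I'm handing in.

```bash
python3 -c "
from bench import robot
print(robot.job_done())"
```

```text
the job is handed in; nothing more can be done
None
```

The meter is docked, the send key has been pressed to its stop and let go, and I handed the job in at about 17.4 s.

- **Pushing:** I turned the meter into line with the shut fingertips, pushing its right rear side and then its left front side. I then pushed it home with two fingertips behind it. It was never gripped or lifted.
- **Docking:** the push took about 2–3 N past the cheeks, rising to 3–4 N over the last 6 mm, which fits the connector being pressed in. At the end the force jumped to 9.4 N with no further travel. The top view shows the meter straight between the rails, with its rear about 12 mm outside the tips; about 11 mm is expected when fully home.
- **Key:** I pressed it only after the meter was home. It met the fingers at about z 0.060 and stopped at 0.055 with 8.8 N. The last depth reading puts it back up at about 0.061, the same as before.
- **Last checks:** the final picture shows the meter unchanged after the key press, and the arm is clear of everything.
- **Not confirmed:** compared with the first picture, the image changed around the lab timer. I put this down to the arm's shadow, since the tool was never low near it, but I did not measure the timer's position again. I also could not read the connector and key travel directly; both are inferred from force and position.

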